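Gauge a heating block across both ways

TASK

Check the longer of the two aluminium heating blocks in the bench gauge: stand it upright on the bed between the jaws, lengthwise from jaw to jaw, let go of it and slide the movable jaw by its post until the block is squarely touched by both jaws, without forcing it. Then turn the block a quarter turn and gauge its width the same way, leaving it standing there free with the jaw closed on it. Leave the shorter block, the blue carton and the label roll where they are.

Things in the scene. Friction and masses are not known exactly. Their poses are not given: they have to be found in the camera images.
- gauge: bench gauge, fixed to the bench: flat aluminium bed 100 (x) x 200 (y) x 10 mm high with a scale along one edge, origin at the centre of its underside, z up. Two upright steel jaw plates stand on the bed and face each other along the gauge's y axis, the fixed one at -y. A block between the jaws stands on the bed, 10 mm above the origin
- jaw_post (a point): centre of the top of the upright black square post by which the movable jaw is slid: 16 x 16 mm, sides parallel to the gauge's axes, top 65 mm above the bench; it stands on a foot 50 mm wide (x) whose top is 20 mm above the bench. The post's centre lies 36 mm behind (+y of) the movable jaw's face, 14 mm of free room lies between post and plate. Axes as the gauge's
- long_block: the longer aluminium heating block: 90 (x) x 58 (y) x 60 mm high, six wells open at the top in 3 x 2; 0.28 to 0.56 kg. Origin at the centre of its underside, z up
- short_block: the shorter aluminium heating block, to be left alone: 66 (x) x 58 (y) x 60 mm high, four wells 2 x 2; origin at the centre of its underside, z up
- film_carton: loose blue carton 66 (x) x 118 (y) x 60 mm high, to be left alone; origin at the centre of its underside
- label_roll: loose white label roll lying flat, 72 mm across, 32 mm high, to be left alone; origin at the centre of its underside
- fixed_face (a point): fixed jaw of the gauge: plate 75 mm wide (x, centred on the bed), 14 mm thick, its top 36 mm above the bench. This point lies at bench height, in the plane of its inner face, at gauge y = -70 mm; axes as the gauge's, y points to the movable jaw
- jaw: movable jaw: plate of the same size, its top 36 mm above the bench. Origin at bench height in the plane of its inner face (which looks to -y), so it lies the gap from the fixed jaw's origin; axes as the gauge's
- jaw_gap (a joint): gap between the two jaw faces in m, 0 (closed) to 0.12 (fully open); the movable jaw slides along the gauge's y axis, +y opens. Stiff slide: about 2 N of friction, no spring, stays where it is left. Pushing a standing block along the bed with the jaw takes up to about 5 N more, so only a clearly higher force (some 12 N or more) means that both jaws touch; the gap then reads the block's size

How it is judged:
By the outcome, as a careful person would: the job done as asked, in the order asked, and still so for the second after the job is handed in, with the robot touching nothing.
It also fails if it takes over 72 s, if anything falls off the work surface, if the arm or the gripper's body presses on something with over 40 N, if the wrist force passes 120 N, or if a joint passes its speed limit or range.

ROBOT

A 6-joint arm with a two-finger parallel gripper is mounted at the origin on the work surface; the furniture and walls round the work are solid. World frame = base frame: x ahead of the robot, y to its left, z up, the work surface at z = 0. Lengths are in m, angles in rad, forces in N, time in s.
With the tool pointing down it reaches from about 0.325 to 0.875 m from the base axis. Payload 4.4 kg.
Tool frame: the origin (TCP) lies on the front face of the gripper's body, between the roots of the fingers; the fingertips stand 73 mm ahead of it and the grasp point (between the pads) lies manip.hold_point_z ahead of it (manip.hold_point_z is the distance from the TCP to the grasp point, in m); z points along the fingers, y is the direction in which the jaws open and shut (so a half turn about z gives the same grasp; the last joint's range is limited). The gripper opens to 85 mm and grips with 20 to 120 N. Pads are 22 mm wide; open, the fingers measure 114 mm over their backs; the gripper's body (76 mm by 85 mm) begins 54 mm behind the grasp point. The pads swing forward as they close: fully open they stand 13 mm farther back than shut.
Start: joints at [0.957, 0.207, 1.542, -0, 1.393, -0.15], TCP at [0.257, 0.514, 0.304] pointing down, gripper open.
Joint ranges: [-2.73, 2.73], [-0.86, 2.22], [0.23, 2.46], [-1.11, 4.25], [0.08, 2.63], [-2.82, 2.82]. Speed limits (rad/s): [2.79, 2.79, 3.14, 3.14, 3.14, 3.14].

INTERFACE

Orientations are given as a unit quaternion [x, y, z, w].
In Python, from workcell import manip gives the robot as it stands. Calls block until the motion is done:
- manip.move_pose(position, orientation): joint-space move of the TCP to a pose.
- manip.move_l(position, rotation=None, velocity=0.15): straight line of the TCP; rotation=None keeps the orientation; velocity is the mean speed in m/s.
- manip.move_joints(angles): joint-space move.
- manip.set_gripper(opening, force=None): opening from 0.0 (shut) to 1.0 (fully open); force is the grip in N (None keeps the last); returns when the fingers have stopped.
- manip.hold(seconds).
- manip.inverse_kinematics(position, orientation): joint angles nearest the present ones, or None.
- manip.read_camera(name): name is "scene" or "top"; returns a dict with "image" (400x640x3 uint8, red, green, blue), "depth" (400x640 float32, m along the optical axis (not along the pixel's ray), 0 where there is no reading), "fx", "fy", "cx", "cy" (pixels), "D" ([k1, k2, p1, p2, k3] as OpenCV has them; the pictures are not rectified), "eye" and "orientation" of the camera in the world. Camera axes: x right, y down, z forward; pixel columns grow to the right and rows downward; lengths in m; the calibration is good to about 2 mm. A picture is of the moment at which its call begins.
A pose or a line that the arm cannot do raises manip.Unreachable and nothing moves.
- manip.job_done(): hands the job in, once; it reports no verdict.
Readings, each from a call of its own:
- manip.get_time(): time.
- manip.get_qpos(): joint angles.
- manip.get_qd(): joint speeds.
- manip.get_tau(): joint torques, N m.
- manip.get_eef_pos(): TCP position.
- manip.get_tcp_rot(): TCP orientation.
- manip.get_ft_force(): force on the tool from outside, world axes, zero at the start.
- manip.get_moment(): the same for the moment, N m.
- manip.get_opening(): opening from 0.0 (shut) to 1.0 (fully open).
Only numpy, scipy, OpenCV 4.12 (cv2) and the standard library are available. Lean on these libraries where they do the work, as an engineer would, in place of code of your own. Each camera call takes 0.05 s, during which the arm holds its last target.

## Working session

There is one attempt and no reset: what is moved stays moved. The work goes in short steps, each a Python script; the robot and the scene stay as the last script left them, time stands still between calls to the robot, and variables do not carry over. Pictures are saved under pics/ and viewed, and the job is handed in when it is done.

```bash
ls; mkdir -p pics; cat > h.py <<'E'
from workcell import manip
import numpy as np, cv2
from scipy.spatial.transform import Rotation as R
def grab(name,out):
    c=manip.read_camera(name); cv2.imwrite(f'pics/{out}.png',c['image'][:,:,::-1]); np.savez(f'pics/{out}.npz',**c); return c
def cloud(c):
    h,w=c['depth'].shape; u,v=np.meshgrid(np.arange(w),np.arange(h))
    K=np.array([[c['fx'],0,c['cx']],[0,c['fy'],c['cy']],[0,0,1.]])
    p=cv2.undistortPoints(np.stack([u,v],-1).reshape(-1,1,2).astype(np.float64),K,np.array(c['D'],float)).reshape(h,w,2)
    P=np.concatenate([p,np.ones((h,w,1))],-1)*c['depth'][...,None]
    return R.from_quat(c['orientation']).apply(P.reshape(-1,3)).reshape(h,w,3)+np.array(c['eye'])
E
python3 - <<'E'
from h import *
for n in('top','scene'):
    c=grab(n,n+'0'); print(n,c['eye'],c['orientation'],c['fx'],c['D'])
print(manip.hold_point_z,manip.get_time(),manip.get_tcp_rot(),manip.get_opening())
E
```

```text
pics
top [ 0.27102874 -0.02847277  1.04333352] [-0.660159    0.74376952 -0.07849726  0.06953543] 445.6877823272859 [0.02974597 0.         0.         0.         0.        ]
scene [ 0.09191412 -0.66133601  0.82643656] [ 0.89233005 -0.25414856  0.09775872 -0.35999837] 454.1810909883142 [-0.13100879  0.          0.          0.          0.        ]
0.0539 0.1 [ 2.29835372e-01  9.73228984e-01 -9.52042543e-04 -3.75337590e-04] 1.0054203040458152
```

View pics/top0.png

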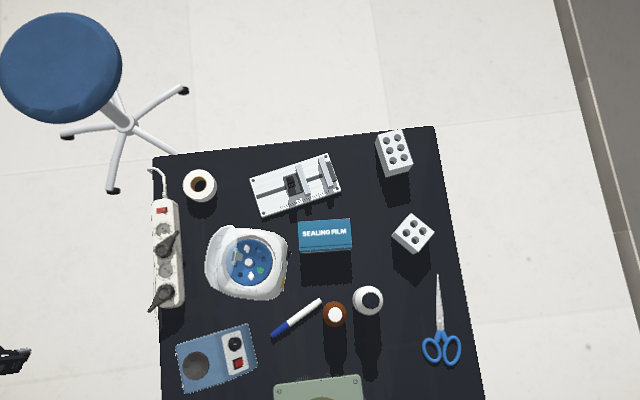

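View pics/scene0.png

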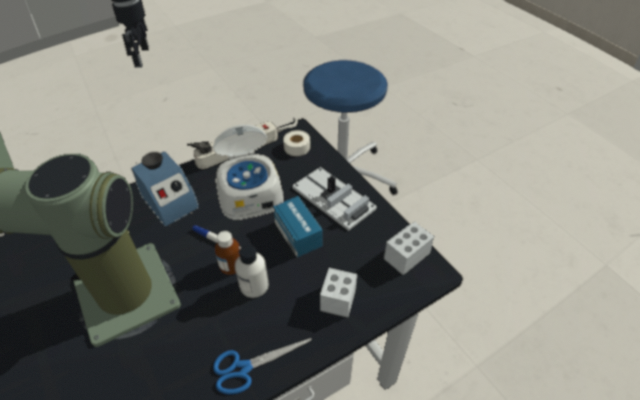

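```bash
python3 - <<'E'
from h import *
c=dict(np.load('pics/top0.npz')); im=cv2.imread('pics/top0.png')
cv2.imwrite('pics/z1.png',cv2.resize(im[120:260,240:440],None,fx=4,fy=4,interpolation=cv2.INTER_CUBIC))
W=cloud(c)
# orthorectified-by-depth height map: 1mm grid
m=(W[...,2]>-0.02)&(c['depth']>0)
X=W[m];col=im[m]
print(X.min(0),X.max(0))
for y0,y1,x0,x1,n in((120,175,370,415,'long'),(205,255,385,440,'short'),(150,218,245,342,'gauge'),(215,250,295,355,'carton')):
    w=W[y0:y1,x0:x1].reshape(-1,3); w=w[(w[:,2]>-.02)]
    h,e=np.histogram(w[:,2],bins=np.arange(-.01,.08,.004)); print(n,dict(zip((e[:-1]*1000).round().astype(int).tolist(),h.tolist())))
    for z0,z1 in((.05,.07),(.005,.016)):
        s=w[(w[:,2]>z0)&(w[:,2]<z1)]
        if len(s)>20: 
            r=cv2.minAreaRect((s[:,:2]*1000).astype(np.float32)); print(z0,len(s),r,s[:,2].mean())
E
```

```text
[ 0.01289877 -0.36140761 -0.019515  ] [0.65047347 0.47819221 0.3441294 ]
long {-10: 0, -6: 135, -2: 515, 2: 140, 6: 17, 10: 23, 14: 24, 18: 18, 22: 20, 26: 43, 30: 70, 34: 53, 38: 48, 42: 50, 46: 55, 50: 45, 54: 142, 58: 540, 62: 82, 66: 0, 70: 0, 74: 0}
0.05 809 ((580.0368041992188, -240.71743774414062), (91.42078399658203, 59.2866325378418), 9.0285062789917) 0.059229226439359
0.005 58 ((579.7412109375, -241.20852661132812), (108.51990509033203, 93.1507797241211), 86.16777038574219) 0.01016662214453035
short {-10: 2, -6: 263, -2: 1241, 2: 299, 6: 12, 10: 15, 14: 15, 18: 10, 22: 15, 26: 41, 30: 74, 34: 30, 38: 22, 42: 29, 46: 23, 50: 27, 54: 93, 58: 456, 62: 74, 66: 0, 70: 0, 74: 0}
0.05 650 ((384.5585021972656, -253.69935607910156), (65.6636962890625, 58.66715621948242), 42.454288482666016) 0.0595775004252359
0.005 42 ((398.79931640625, -263.2608337402344), (111.80364227294922, 107.20105743408203), 6.719748497009277) 0.00989389718866068
gauge {-10: 6, -6: 615, -2: 2213, 2: 433, 6: 1418, 10: 1027, 14: 62, 18: 197, 22: 123, 26: 28, 30: 88, 34: 260, 38: 37, 42: 2, 46: 3, 50: 4, 54: 4, 58: 8, 62: 29, 66: 13, 70: 0, 74: 0}
0.05 58 ((534.800537109375, 7.327032089233398), (16.567138671875, 15.888063430786133), 11.606945037841797) 0.06289436138956393
0.005 2542 ((537.79833984375, 2.3939971923828125), (222.59783935546875, 152.1517333984375), 84.7632827758789) 0.00961250988903232
carton {-10: 2, -6: 82, -2: 358, 2: 71, 6: 0, 10: 3, 14: 2, 18: 2, 22: 1, 26: 3, 30: 1, 34: 5, 38: 5, 42: 7, 46: 4, 50: 1, 54: 239, 58: 1142, 62: 164, 66: 0, 70: 0, 74: 0}
0.05 1546 ((402.5801086425781, -55.20888900756836), (117.82006072998047, 66.08576202392578), 87.17572021484375) 0.059765887098356694
```

View pics/z1.png

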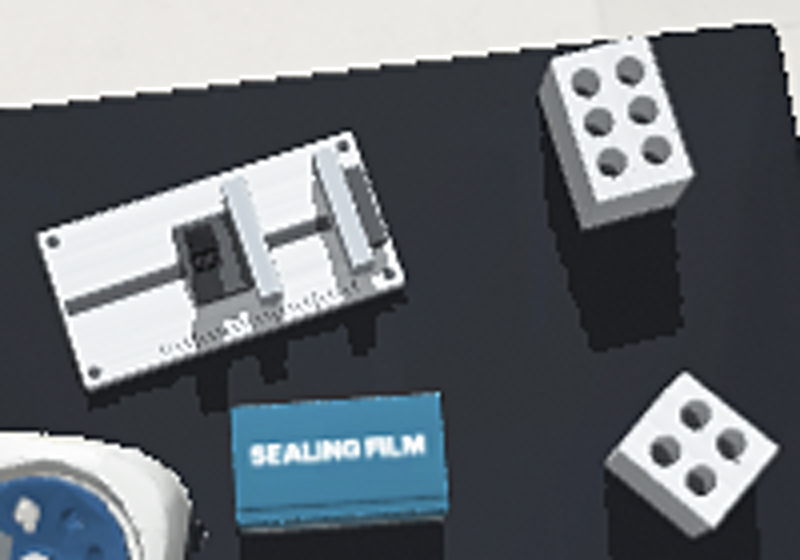

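```bash
cat >> h.py <<'E'
def ray(c,uv,z):
    K=np.array([[c['fx'],0,c['cx']],[0,c['fy'],c['cy']],[0,0,1.]])
    p=cv2.undistortPoints(np.array(uv,float).reshape(-1,1,2),K,np.array(c['D'],float)).reshape(-1,2)
    d=R.from_quat(c['orientation']).apply(np.c_[p,np.ones(len(p))]); e=np.array(c['eye'])
    return e+d*((z-e[2])/d[:,2])[:,None]
E
python3 - <<'E'
from h import *
c=dict(np.load('pics/top0.npz')); im=cv2.imread('pics/top0.png'); W=cloud(c)
g=im.max(2)
# bed mask: bright-ish or raised, in roi
roi=np.zeros(g.shape,np.uint8); roi[145:222,245:346]=1
m=((W[...,2]>.0055)|(g>110))&(roi>0)
m=m.astype(np.uint8); n,l,s,_=cv2.connectedComponentsWithStats(m); k=1+s[1:,4].argmax()
v,u=np.nonzero(l==k)
z=W[v,u,2]; sel=(z<.015)&(z>.004)&(g[v,u]>110)
P=ray(c,np.c_[u,v],.010)[sel]
r=cv2.minAreaRect((P[:,:2]*1000).astype(np.float32)); print('bed',r)
cor=np.array([(38,235),(352,132),(405,285),(88,390)])/4.+[240,120]-.375
C=ray(c,cor,.010)[:,:2]*1000; print(C.round(1),C.mean(0)); print(np.diff(np.r_[C,C[:1]],axis=0), np.linalg.norm(np.diff(np.r_[C,C[:1]],axis=0),axis=1))
# jaw tops
w=W[150:218,245:342].reshape(-1,3); t=w[(w[:,2]>.031)&(w[:,2]<.041)]
lab=np.zeros(len(t)); 
g0=C.mean(0)
e=C[0]-C[1]+C[3]-C[2]; e/=np.linalg.norm(e); ex=np.array([e[1],-e[0]]); print('ydir',e,np.degrees(np.arctan2(-e[0],e[1])))
q=(t[:,:2]*1000-g0); yy=q@e; xx=q@ex
print(np.histogram(yy,bins=np.arange(-90,60,4)))
for lo,hi in((-95,-60),(-60,0)):
    k=(yy>lo)&(yy<hi)&(abs(xx)<45); print(lo,k.sum(),yy[k].min(),yy[k].max(),yy[k].mean(),xx[k].min(),xx[k].max(), xx[k].mean(), np.degrees(np.polyfit(xx[k],yy[k],1)[0]))
p=w[w[:,2]>.058]; q=(p[:,:2]*1000-g0); print('post',(q@ex).mean(),(q@e).mean(),p.mean(0))
E
```

```text
bed ((536.79150390625, -1.0608978271484375), (99.98461151123047, 199.36883544921875), 12.03233528137207)
[[ 563.9  105.9]
 [ 605.7  -88.6]
 [ 507.4 -108.3]
 [ 466.6   84.9]] [535.88051227  -1.55039314]
[[  41.78706482 -194.53106978]
 [ -98.32881605  -19.66397238]
 [ -40.76878308  193.16385916]
 [  97.31053431   21.031183  ]] [198.96858018 100.27575916 197.41927505  99.5572737 ]
ydir [-0.20827071  0.97807122] 12.021030766196388
(array([ 0, 18, 57, 51, 51,  9,  0,  0,  0,  0,  0,  0,  0,  0,  0, 13, 52,
       52, 52, 15,  0,  0,  0,  2,  0,  3,  1,  0,  0,  0,  0,  0,  0,  0,
        0,  0,  0]), array([-90, -86, -82, -78, -74, -70, -66, -62, -58, -54, -50, -46, -42,
       -38, -34, -30, -26, -22, -18, -14, -10,  -6,  -2,   2,   6,  10,
        14,  18,  22,  26,  30,  34,  38,  42,  46,  50,  54,  58]))
-95 186 -83.48380976976073 -69.47068607898402 -76.38266717804308 -35.54050135681451 40.0190023509428 1.2981463896854042 0.07574029813323181
-60 184 -27.150253633092472 -13.062396383900872 -19.943107350992832 -36.346583803460874 39.514690438895066 1.0406947837466454 0.22308697181336581
post -89.94692321461181 15.763709044548966 [ 0.4446229  -0.00486567  0.39917119]
```

```bash
cat >> h.py <<'E'
GO=np.array([.5368,-.0009]); GY=np.radians(12.0)
EX=np.array([np.cos(GY),np.sin(GY)]); EY=np.array([-np.sin(GY),np.cos(GY)])
def gp(x,y): return GO+x*EX+y*EY
HZ=manip.hold_point_z
def ori(deg):
    t=np.radians(deg); c,s=np.cos(t),np.sin(t)
    return R.from_matrix(np.array([[-s,c,0],[c,s,0],[0,0,-1]]).T.T if 0 else np.column_stack([(-s,c,0),(c,s,0),(0,0,-1)])).as_quat()
def P(xy,z): return [float(xy[0]),float(xy[1]),float(z+HZ)]   # z = grasp point height
def st(tag=''):
    print(tag,'t',round(manip.get_time(),2),'p',np.round(manip.get_eef_pos(),4),'F',np.round(manip.get_ft_force(),1),'op',round(manip.get_opening(),3))
def fg():
    f=np.array(manip.get_ft_force())[:2]; return float(f@EX),float(f@EY)
E
python3 - <<'E'
from h import *
print(manip.get_tcp_rot(), R.from_quat(manip.get_tcp_rot()).as_matrix()[:,1])
for n,xy,z,a in(('post',gp(0,.0085),.05,12),('blk',(.580,-.2407),.05,99.03),('g1',gp(0,-.022),.1,12),('g2',gp(0,-.038),.1,102)):
    for k in(-360,-180,0,180):
        q=manip.inverse_kinematics(P(xy,z),ori(a+k)); print(n,a+k,None if q is None else np.round(q,2))
E
```

```text
[ 2.29835372e-01  9.73228984e-01 -9.52042543e-04 -3.75337590e-04] [ 0.44736418  0.89434959 -0.00202564]
post -348 [-0.15  0.38  1.79 -0.    0.97 -0.36]
post -168 [-0.15  0.38  1.79 -0.    0.97  2.78]
post 12 [-0.15  0.38  1.79 -0.    0.97 -0.36]
post 192 [-0.15  0.38  1.79 -0.    0.97  2.78]
blk -260.97 [-0.53  0.54  1.55 -0.    1.06 -2.26]
blk -80.97 [-0.53  0.54  1.55 -0.    1.06  0.88]
blk 99.03 [-0.53  0.54  1.55 -0.    1.06 -2.26]
blk 279.03 [-0.53  0.54  1.55 -0.    1.06  0.88]
g1 -348 [-0.2   0.31  1.75 -0.    1.08 -0.41]
g1 -168 [-0.2   0.31  1.75 -0.    1.08  2.73]
g1 12 [-0.2   0.31  1.75 -0.    1.08 -0.41]
g1 192 [-0.2   0.31  1.75 -0.    1.08  2.73]
g2 -258 [-0.23  0.32  1.74 -0.    1.08 -2.01]
g2 -78 [-0.23  0.32  1.74 -0.    1.08  1.13]
g2 102 [-0.23  0.32  1.74 -0.    1.08 -2.01]
g2 282 [-0.23  0.32  1.74 -0.    1.08  1.13]
```

```bash
python3 - <<'E'
from h import *
manip.move_pose(P(gp(0,.0085),.16),ori(12)); st('above')
manip.set_gripper(.5,40)
manip.move_l(P(gp(0,.0085),.048),velocity=.2); st('down')
manip.set_gripper(0,40); st('grip')
manip.move_l(P(gp(0,.040),.048),velocity=.08); st('mid')
manip.move_l(P(gp(0,.072),.048),velocity=.08); st('open')
manip.set_gripper(.5,40); st('rel')
manip.move_l(P(gp(0,.072),.16),velocity=.25); st()
grab('top','top1')
E
```

```text
above t 2.2 p [0.5351 0.0083 0.2141] F [0.6 0.4 0.2] op 1.002
down t 3.4 p [0.5358 0.0073 0.1026] F [0.4 0.  0.7] op 0.501
grip t 3.75 p [0.5354 0.007  0.1038] F [-3.6 -0.7  5.8] op 0.179
mid t 4.29 p [0.5286 0.0387 0.1038] F [-4.5  1.4  7.6] op 0.185
open t 4.84 p [0.5219 0.0701 0.1038] F [-4.   1.4  6.4] op 0.185
rel t 5.22 p [0.5221 0.0694 0.1021] F [-0.2  0.7  0.4] op 0.496
 t 5.82 p [0.5215 0.0695 0.2136] F [ 0.2 -0.8 -0.3] op 0.5
```

```bash
cat >> h.py <<'E'
def plates(c):
    W=cloud(c).reshape(-1,3); t=W[(W[:,2]>.031)&(W[:,2]<.040)]; q=t[:,:2]-GO; x=q@EX;y=q@EY
    k=(abs(x)<.04)&(y>-.09)&(y<-.065); f=y[k]
    k2=(abs(x)<.034)&(y>-.05)&(y<.075)
    return f.mean(),k.sum(), np.histogram(y[k2],bins=np.arange(-.05,.075,.004))
E
python3 - <<'E'
from h import *
manip.set_gripper(1.0,60)
manip.move_pose(P((.580,-.2407),.15),ori(-80.97)); st('above')
c=grab('top','top2'); print(plates(c))
E
```

```text
above t 7.57 p [ 0.58   -0.2398  0.2038] F [ 0.7  0.2 -0.3] op 0.997
(np.float64(-0.07689786556410398), np.int64(184), (array([ 0,  0,  0,  0,  0,  0,  0,  0,  0,  0,  0,  0,  0,  0,  0,  0,  0,
        0,  0,  0,  0,  9, 52, 45, 54,  7,  0,  0,  0,  2,  2]), array([-0.05 , -0.046, -0.042, -0.038, -0.034, -0.03 , -0.026, -0.022,
       -0.018, -0.014, -0.01 , -0.006, -0.002,  0.002,  0.006,  0.01 ,
        0.014,  0.018,  0.022,  0.026,  0.03 ,  0.034,  0.038,  0.042,
        0.046,  0.05 ,  0.054,  0.058,  0.062,  0.066,  0.07 ,  0.074])))
```

View pics/top2.png

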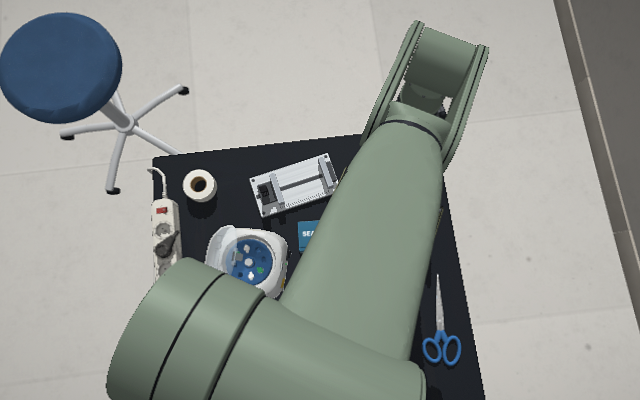

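```bash
python3 - <<'E'
from h import *
manip.move_l(P((.580,-.2407),.052),velocity=.12); st('down')
manip.set_gripper(0,60); st('grip')
manip.move_l(P((.580,-.2407),.13),velocity=.12); st('lift')
manip.move_pose(P(gp(0,-.021),.13),ori(12)); st('over')
manip.hold(.3); st()
c=grab('top','top3'); c=grab('scene','scene3')
E
```

```text
down t 8.58 p [ 0.5807 -0.2411  0.1068] F [0.9 0.1 0.5] op 1.0
grip t 8.96 p [ 0.5809 -0.241   0.1074] F [-1.   1.1  5.7] op 0.664
lift t 9.76 p [ 0.5791 -0.2402  0.1825] F [-0.7 -0.1 -5.8] op 0.666
over t 10.93 p [ 0.5413 -0.0219  0.1836] F [-0.5  0.2 -4.5] op 0.667
 t 11.23 p [ 0.5413 -0.022   0.1839] F [ 0.6  0.4 -4.7] op 0.665
```

View pics/scene3.png

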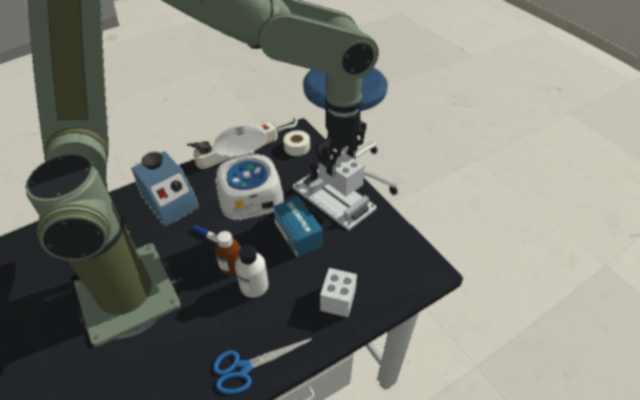

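```bash
python3 - <<'E'
from h import *
manip.move_l(P(gp(0,-.021),.068),velocity=.12); st('low')
z=.068
f0=manip.get_ft_force()[2]
for i in range(14):
    z-=.0007; manip.move_l(P(gp(0,-.021),z),velocity=.02)
    f=manip.get_ft_force()[2]
    if f-f0>4: break
st('touch %.4f'%z)
manip.set_gripper(1.0,60); st('rel')
manip.move_l(P(gp(0,-.021),.16),velocity=.2)
manip.move_pose(P(gp(0,.072),.16),ori(12)); st()
c=grab('top','top4')
im=cv2.imread('pics/top4.png'); cv2.imwrite('pics/z4.png',cv2.resize(im[130:230,230:360],None,fx=5,fy=5,interpolation=cv2.INTER_CUBIC))
E
```

```text
low t 12.0 p [ 0.5417 -0.0215  0.1222] F [ 1.  -0.1 -5.1] op 0.665
touch 0.0631 t 13.75 p [ 0.5412 -0.0215  0.1174] F [-1.3 -0.5 -0.8] op 0.659
rel t 14.15 p [ 0.5416 -0.0215  0.1174] F [-0.2 -0.1  0. ] op 1.003
 t 15.24 p [0.5203 0.0705 0.2117] F [ 0.  -0.5  0.8] op 1.004
```

View pics/z4.png

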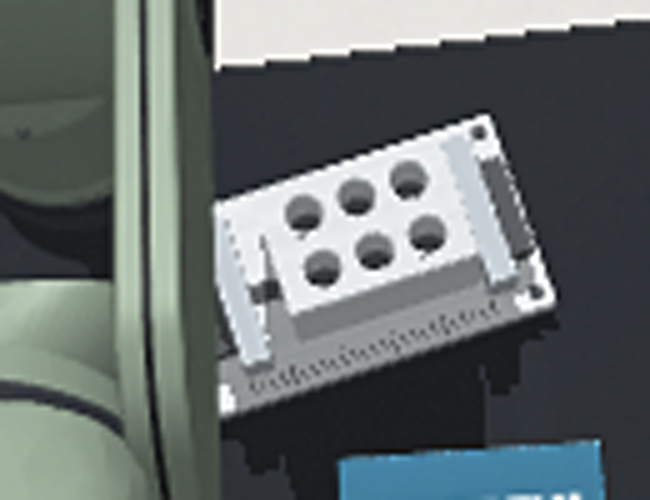

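```bash
cat >> h.py <<'E'
def gauge_y():
    p=np.array(manip.get_eef_pos())[:2]-GO; return float(p@EY)*1000
def close_jaw(y,ymin,thr=14,x=0.0,z=.048):
    f0=fg()[1]; log=[]; hit=False
    while y>ymin:
        y-=.0005; manip.move_l(P(gp(x,y),z),velocity=.02); manip.hold(.04)
        f=np.mean([fg()[1] for _ in range(2)])-f0; log.append((round(y*1000,1),round(gauge_y(),1),round(f,1)))
        if f>thr: hit=True; break
    print(log[-24:],hit,'f0',f0); return y
E
python3 - <<'E'
from h import *
manip.set_gripper(.5,50)
manip.move_l(P(gp(0,.072),.048),velocity=.2); st('down')
manip.set_gripper(0,50); st('grip'); print(fg(),gauge_y())
manip.move_l(P(gp(0,.0635),.048),velocity=.04); print(fg(),gauge_y())
y=close_jaw(.0635,.0535)
st()
E
```

```text
down t 16.49 p [0.5226 0.0695 0.1026] F [0.6 0.1 0.1] op 0.5
grip t 16.84 p [0.5221 0.0693 0.1038] F [-3.6 -1.3  6.3] op 0.182
(-3.7886086556247904, -0.5071336911547455) 71.74413471088481
(-3.8665153241999297, -0.7280825699392245) 63.15454642108155
[(63.0, 63.0, np.float64(1.5)), (62.5, 62.7, np.float64(2.6)), (62.0, 62.2, np.float64(1.7)), (61.5, 61.8, np.float64(2.9)), (61.0, 61.3, np.float64(2.4)), (60.5, 60.7, np.float64(3.0)), (60.0, 60.3, np.float64(2.8)), (59.5, 59.8, np.float64(1.9)), (59.0, 59.2, np.float64(2.6)), (58.5, 58.8, np.float64(2.5)), (58.0, 58.3, np.float64(2.3)), (57.5, 57.8, np.float64(2.6)), (57.0, 57.2, np.float64(2.0)), (56.5, 57.1, np.float64(4.0)), (56.0, 56.9, np.float64(5.3)), (55.5, 56.6, np.float64(6.2)), (55.0, 56.2, np.float64(5.6)), (54.5, 55.8, np.float64(6.4)), (54.0, 55.3, np.float64(6.1)), (53.5, 54.8, np.float64(5.6))] False f0 -0.7280825699392245
 t 23.04 p [0.5256 0.0527 0.1038] F [-4.3  4.   7.2] op 0.177
```

```bash
python3 - <<'E'
from h import *
f0=-.73; y=.0535
import h
h_f=fg
def run(y,ymin,thr,step=.0005):
    log=[]
    while y>ymin:
        y-=step; manip.move_l(P(gp(0,y),.048),velocity=.03)
        f=np.mean([fg()[1] for _ in range(2)])-f0; log.append((round(y*1000,1),round(gauge_y(),2),round(float(f),1)))
        if f>thr: break
    print(log); return y
y=run(y,.046,13.5)
manip.hold(.2); print(fg(),gauge_y()); st()
E
```

```text
[(53.0, 54.33, 6.9), (52.5, 54.25, 8.0), (52.0, 54.21, 10.1), (51.5, 54.15, 11.4), (51.0, 54.1, 13.2), (50.5, 54.03, 14.1)]
(-1.5982991902504322, 13.751050613081963) 54.05641728321737
 t 24.74 p [0.5257 0.052  0.1039] F [-4.4 13.1  9.5] op 0.181
```

```bash
python3 - <<'E'
from h import *
manip.move_l(P(gp(0,.0492),.048),velocity=.03); manip.hold(.1); print(fg(),gauge_y())
manip.hold(.2); print(fg(),gauge_y())
c=grab('scene','scene5'); im=cv2.imread('pics/scene5.png'); cv2.imwrite('pics/z5.png',cv2.resize(im[130:250,270:400],None,fx=5,fy=5,interpolation=cv2.INTER_CUBIC))
c=grab('top','top5'); im=cv2.imread('pics/top5.png'); cv2.imwrite('pics/z5t.png',cv2.resize(im[130:230,230:360],None,fx=5,fy=5,interpolation=cv2.INTER_CUBIC))
print(manip.get_time())
E
```

```text
(-2.9665365391185436, 17.5850966611122) 53.88787504262334
(-2.9780446687089155, 17.960544858605147) 53.88272260595652
25.3917
```

View pics/z5.png

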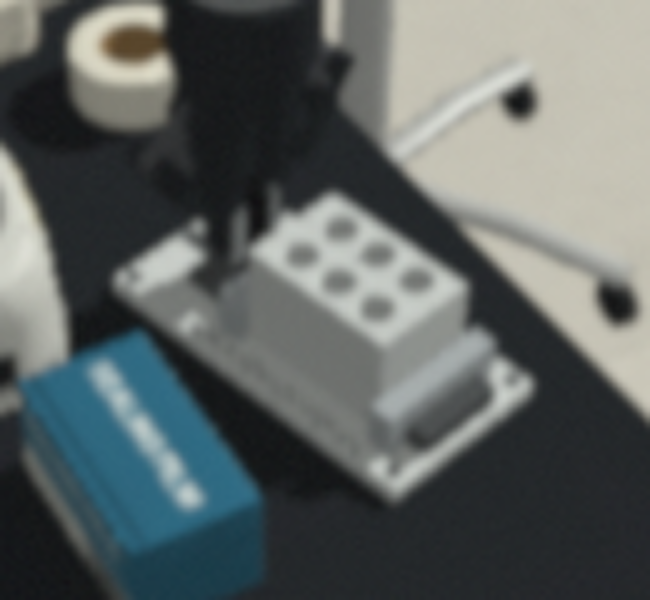

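View pics/z5t.png

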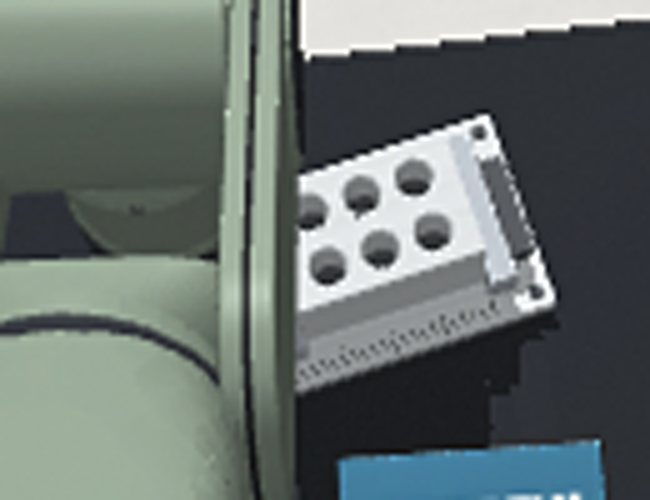

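```bash
python3 - <<'E'
from h import *
manip.move_l(P(gp(0,.066),.048),velocity=.06); st('open'); print(fg(),gauge_y())
manip.set_gripper(.5,50)
manip.move_l(P(gp(0,.066),.16),velocity=.25)
manip.set_gripper(1.0,60)
manip.move_pose(P(gp(0,-.025),.15),ori(12)); st('above')
manip.move_l(P(gp(0,-.025),.0625),velocity=.12); st('down')
manip.set_gripper(0,60); st('grip')
manip.move_l(P(gp(0,-.025),.115),velocity=.12); st('lift')
manip.move_pose(P(gp(0,-.037),.115),ori(-78)); manip.hold(.2); st('turned')
c=grab('scene','scene6'); im=cv2.imread('pics/scene6.png'); cv2.imwrite('pics/z6.png',cv2.resize(im[100:250,270:420],None,fx=4,fy=4,interpolation=cv2.INTER_CUBIC))
E
```

```text
open t 25.82 p [0.5231 0.0643 0.1038] F [-3.8  0.8  7.4] op 0.177
(-3.511599828394985, 1.6108696852011262) 66.5647317701466
above t 27.76 p [ 0.5421 -0.0264  0.2037] F [-1.4 -0.2 -0. ] op 1.001
down t 28.64 p [ 0.5426 -0.0252  0.1171] F [-0.3 -0.8 -0. ] op 0.998
grip t 29.02 p [ 0.5426 -0.0255  0.1178] F [-1.6  0.5  6.9] op 0.665
lift t 29.61 p [ 0.5412 -0.0252  0.168 ] F [-0.4 -0.5 -5.4] op 0.667
turned t 31.19 p [ 0.5444 -0.0371  0.1688] F [ 0.1  0.  -5.3] op 0.663
```

View pics/z6.png

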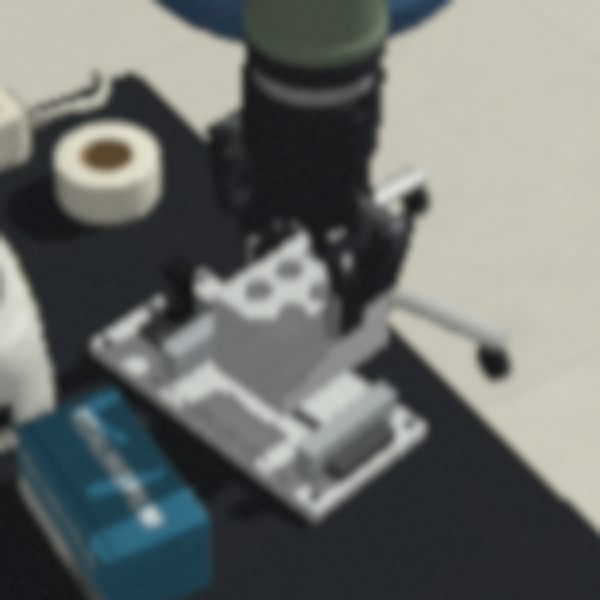

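```bash
python3 - <<'E'
from h import *
manip.move_l(P(gp(0,-.037),.066),velocity=.12); st('low')
z=.066; f0=manip.get_ft_force()[2]
for i in range(12):
    z-=.0007; manip.move_l(P(gp(0,-.037),z),velocity=.02)
    f=manip.get_ft_force()[2]
    if f-f0>4.5: break
st('touch %.4f'%z)
manip.set_gripper(1.0,60); st('rel')
manip.move_l(P(gp(0,-.037),.16),velocity=.2)
manip.move_pose(P(gp(0,.066),.16),ori(12)); st()
c=grab('top','top7')
im=cv2.imread('pics/top7.png'); cv2.imwrite('pics/z7.png',cv2.resize(im[130:230,230:360],None,fx=5,fy=5,interpolation=cv2.INTER_CUBIC))
E
```

```text
low t 31.8 p [ 0.5446 -0.0371  0.1197] F [ 0.8  0.2 -4.6] op 0.665
touch 0.0632 t 32.8 p [ 0.5447 -0.0371  0.1177] F [-1.6  0.6  0.7] op 0.661
rel t 33.2 p [ 0.5448 -0.0372  0.1174] F [ 0.2  0.3 -0.2] op 0.999
 t 35.08 p [0.5226 0.0635 0.2129] F [ 0.2 -0.1 -0.2] op 1.001
```

View pics/z7.png

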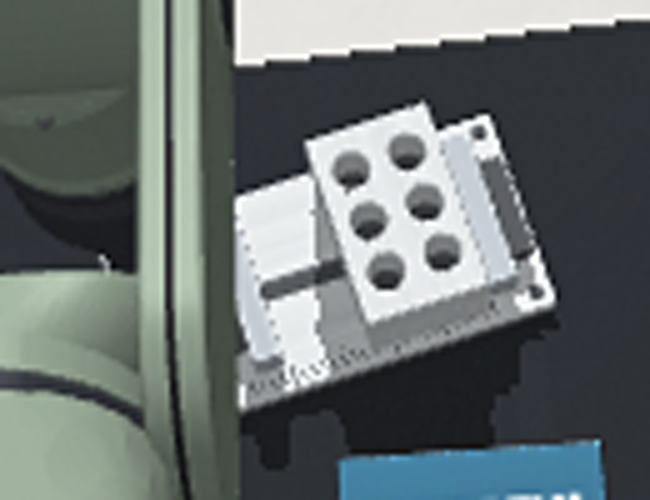

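```bash
python3 - <<'E'
from h import *
manip.set_gripper(.5,50)
manip.move_l(P(gp(0,.066),.048),velocity=.2)
manip.set_gripper(0,50); st('grip'); f0=fg()[1]; print(fg(),gauge_y())
manip.move_l(P(gp(0,.030),.048),velocity=.06); print(fg(),gauge_y())
y=.030; log=[]
while y>.0165:
    y-=.0005; manip.move_l(P(gp(0,y),.048),velocity=.03)
    f=np.mean([fg()[1] for _ in range(2)])-f0; log.append((round(y*1000,1),round(gauge_y(),2),round(float(f),1)))
    if f>14.5: break
print(log); manip.hold(.2); print(fg(),gauge_y()); st()
E
```

```text
grip t 36.68 p [0.5233 0.0634 0.1038] F [-2.4 -1.2  6.4] op 0.18
(-2.63885145495019, -0.6511054107411013) 65.72679797463549
(-3.5667246237840775, -0.8580704100851105) 29.427498363418287
[(29.5, 29.32, 0.7), (29.0, 29.06, 2.0), (28.5, 28.68, 1.9), (28.0, 28.21, 2.7), (27.5, 27.68, 2.4), (27.0, 27.19, 2.2), (26.5, 26.7, 2.4), (26.0, 26.2, 2.5), (25.5, 25.69, 2.2), (25.0, 25.19, 1.8), (24.5, 24.89, 3.0), (24.0, 24.75, 4.6), (23.5, 24.56, 4.4), (23.0, 24.22, 6.3), (22.5, 23.76, 6.5), (22.0, 23.31, 6.4), (21.5, 22.79, 7.0), (21.0, 22.3, 6.0), (20.5, 21.8, 6.4), (20.0, 21.37, 6.9), (19.5, 21.32, 8.8), (19.0, 21.24, 10.0), (18.5, 21.18, 11.0), (18.0, 21.13, 13.3), (17.5, 21.06, 15.5)]
(-2.003492240607652, 13.134564093984036) 21.08724408110172
 t 43.88 p [0.5326 0.0198 0.1038] F [-4.7 12.4  9.5] op 0.178
```

```bash
python3 - <<'E'
from h import *
manip.move_l(P(gp(0,.0165),.048),velocity=.03); manip.hold(.25); print(fg(),gauge_y())
manip.move_l(P(gp(0,.0198),.048),velocity=.03); manip.hold(.2); print(fg(),gauge_y())
manip.set_gripper(.5,50); st('rel'); print(gauge_y())
p=np.array(manip.get_eef_pos())[:2]
manip.move_l(P(p,.16),velocity=.12)
manip.move_pose(P((.40,.25),.25),ori(12)); st()
c=grab('top','top8'); c=grab('scene','scene8')
for n,(a,b,d,e) in(('top8',(130,230,230,360)),('scene8',(130,250,270,400))):
    im=cv2.imread(f'pics/{n}.png'); cv2.imwrite(f'pics/z{n}.png',cv2.resize(im[a:b,d:e],None,fx=5,fy=5,interpolation=cv2.INTER_CUBIC))
E
```

```text
(-2.860288816561113, 17.466461946644568) 20.96860982088734
(-2.753116907315684, 6.401628445969083) 21.36263142176969
rel t 45.22 p [0.533  0.0182 0.1021] F [0.5 0.2 0.1] op 0.503
19.49177736878821
 t 47.39 p [0.4003 0.2494 0.3032] F [ 0.2 -0.4  0.1] op 0.503
```

View pics/ztop8.png

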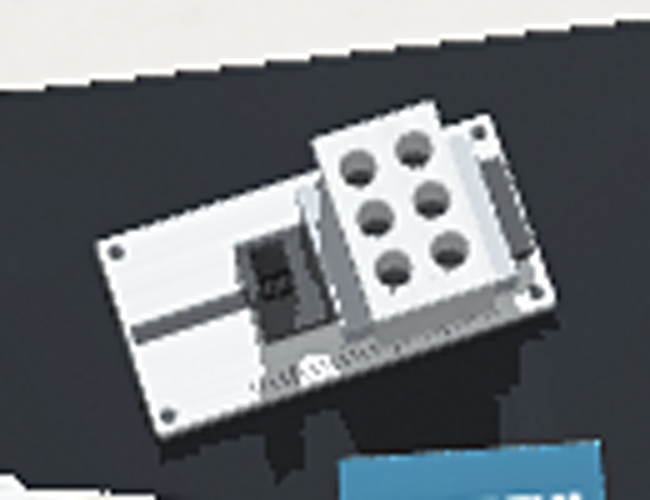

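View pics/zscene8.png

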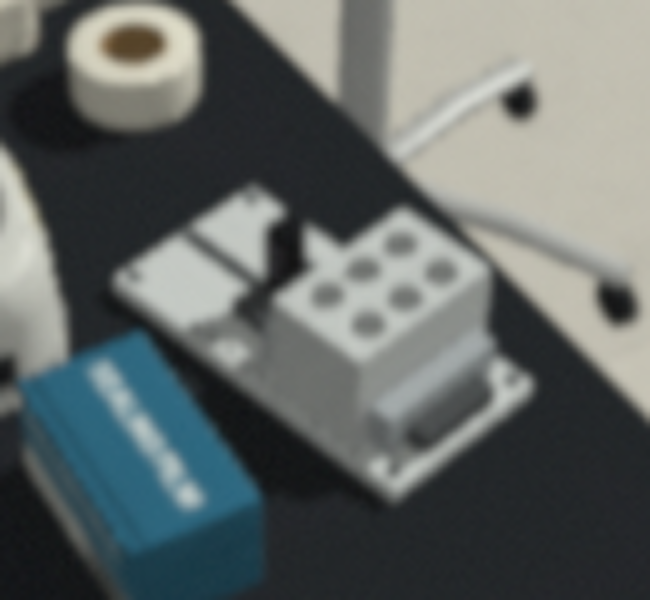

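```bash
python3 - <<'E'
from h import *
c=dict(np.load('pics/top8.npz')); W=cloud(c).reshape(-1,3); q=W[:,:2]-GO; x=q@EX*1000; y=q@EY*1000; z=W[:,2]
k=(abs(x)<60)&(y>-80)&(y<5)&(z>.055)&(z<.068); print('block',cv2.minAreaRect(np.c_[x,y][k].astype(np.float32)))
k=(abs(x)<36)&(z>.031)&(z<.040)
for lo,hi in((-95,-66),(-14,6)):
    s=k&(y>lo)&(y<hi); print(s.sum(),y[s].min(),y[s].max(),np.median(y[s]))
k=(abs(x)<15)&(y>5)&(y<60)&(z>.058)&(z<.07); print('post',y[k].mean(),k.sum())
a=dict(np.load('pics/top0.npz'))
W0=cloud(a)
W=W.reshape(400,640,3)
for n,(y0,y1,x0,x1) in dict(short=(205,255,385,440),carton=(215,250,295,355),roll=(165,205,180,220)).items():
    for w in(W0,W):
        s=w[y0:y1,x0:x1].reshape(-1,3); s=s[(s[:,2]>.02)&(s[:,2]<.07)]; print(n,len(s),(s.mean(0)*1000).round(1))
E
```

```text
block ((1.4487152099609375, -41.23369598388672), (90.68976593017578, 58.24612808227539), 0.1496826410293579)
130 -84.0283122360627 -73.34603282360717 -78.75776162518449
175 -12.110930677857455 1.8920340754409626 -5.177789147892199
post 23.927259725102445 50
short 891 [ 383.2 -252.    52.9]
short 889 [ 383.1 -252.1   53. ]
carton 1574 [401.7 -56.1  59.4]
carton 1569 [401.7 -56.1  59.5]
roll 609 [557.8 220.8  30.7]
roll 617 [557.5 220.6  30.6]
```

```bash
python3 -c "
from h import *
manip.job_done(); print(manip.get_time())"
```

```text
the job is handed in; nothing more can be done
the job is handed in; nothing more can be done
```

I gauged the long block lengthwise, then turned it a quarter turn and gauged its width. It now stands free in the gauge with the jaw closed on it, and I handed the job in at about 47.5 s.

| Check | Lengthwise | Width |
|---|---|---|
| Force while the jaw pushed the block along | about 6 N | about 6 N |
| Force at the firm stop with both jaws touching | about 18 N | about 17.5 N |

- **Gap:** The two stops lie about 32 mm apart, which matches 90 mm against 58 mm. The lengthwise gap worked out absolutely from the arm position came to about 89 mm, within the calibration error.
- **Final picture:** The block is square to the jaws within about 0.2°. Its faces lie at gauge y of about -70.4 and -12.1 mm, and the movable jaw's face at about -12.1 mm, so the gap is about 58 mm. I eased the force to about 6 N before letting go of the post.
- **Other items:** The short block, the carton and the label roll are where they were, within 0.3 mm.
- **Checks that failed or disagreed:** No check failed. The arm's position under load differed from its commanded position by up to about 4.5 mm because the arm gives a little, so I judged contact by force and picture.

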